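# Take the bent bracket out of the V die and stand it against the checking fence

### The job

Lift the freshly bent angle bracket out of the V die, drawing it straight out along its leaning long flange without turning it while it is still in the cavity. Then stand it on the green checking plate on its short flange, upright, with the outer face of the long flange flush against the steel fence and no part of it sticking out past the fence's ends. Do not drop it, and leave the other things on the cart where they are.

Things in the scene. Friction and masses are not known exactly. Their poses are not given: they have to be found in the camera images.
- bracket_grip (a point): Where to grip the bracket: mid-thickness of the long flange's free part (8 mm thick along x), half-way along its 100 mm width, 18 mm below its free edge. Axes: z along the long flange from heel to free edge, x along the short flange from heel to free edge, y along the heel. In the die z leans 35 degrees from vertical, top towards the robot's left (+y); standing as wanted, z is vertical.
- bracket_heel (a point): Middle of the bracket's outer heel line (the sharp corner before rounding; the bend is rounded to 8 mm), same axes as bracket_grip, which lies at (4, 0, 92) mm from it. Long flange: x 0 to 8, z up to 110 mm. Short flange: z 0 to 8, x up to 70 mm.
- die_seat (a point): Bottom of the dark steel die's V, half-way along it, 16 mm above the cart top. z runs up the steep wall, which leans 35 degrees from vertical towards the robot's left (+y); x up the shallow wall, square to it; y along the V. Both walls end 30 mm above this point, so most of the long flange stands free. At the start bracket_heel is here, axes alike, the bracket held by its own weight only.
- fence_foot (a point): Foot of the fence's inner face, half-way along the fence, on the plate's top face, 12 mm above the cart top. x points from the fence across the plate, towards the robot's right (87 mm of plate), y along the fence, z up. The bracket belongs with bracket_heel here, axes alike, its short flange pointing away from the fence.
- v_die: Dark steel V die, fixed, on a dark base plate 136 x 150 x 10 mm; grey end cheeks up to 28 mm above the bottom of the V leave 4 mm beyond each end of the bracket. Origin at the base plate's underside, below the bottom of the V; z up, y along the V, x to the robot's right. Place and heading (within 17 degrees) vary; it stands left or right of the checking plate.
- check_plate: Green checking plate, fixed, 130 x 156 x 12 mm; along its left edge (+y) stands a steel fence bar 150 mm long, 22 mm thick, 50 mm high above the plate. Origin at the centre of its underside, z up, y along the fence, x away from the fence, to the robot's right. Heading within 17 degrees.
- bracket: Bright aluminium angle bracket, loose, a 90 degree L of 8 mm plate, 100 mm wide, 0.25 to 0.5 kg: long flange 110 mm, short flange 70 mm with two holes, measured from the outer heel. Same origin and axes as bracket_heel.
- slot_stop_1: Bystander: slotted upright stop, dark, 60 x 50 mm foot, 178 mm tall, at the back left. Origin at the underside of its foot.
- slot_stop_2: Bystander: slotted upright stop, dark, 60 x 50 mm foot, 178 mm tall, at the back right. Origin at the underside of its foot.
- tube_1: Bystander: dark square tube offcut, 40 x 110 x 40 mm, at the back. Origin at the centre of its underside.
- tube_2: Bystander: dark square tube offcut, 30 x 80 x 30 mm, at the back. Origin at the centre of its underside.
- v_block_1: Bystander: small grey V block, 50 x 50 x 30 mm, at the back. Origin at the centre of its underside.
- spanner: Bystander: spanner, 208 mm long, lying at the left side. Origin at the centre of its underside.
- pliers: Bystander: yellow-handled pliers, 177 mm long, lying at the right side. Origin at the centre of its underside.
- nozzle: Bystander: copper-coloured gas nozzle, 25 mm across, 58 mm tall, standing at the front right. Origin at the centre of its underside.
- stop_disc: Bystander: dark stop disc, 60 mm across, 12 mm thick, at the front left. Origin at the centre of its underside.

How it is judged:
By the outcome, as a careful person would: the job done as asked, in the order asked, and still so for the second after the job is handed in, with the robot touching nothing.
It also fails if it takes over 40 s, if anything falls off the work surface, if the arm or the gripper's body presses on something with over 40 N, if the wrist force passes 120 N, or if a joint passes its speed limit or range.

### The arm

A 6-joint arm with a two-finger parallel gripper is mounted at the origin on a cart in front of the work surface, level with it; the furniture and walls round the work are solid. World frame = base frame: x ahead of the robot, y to its left, z up, the work surface at z = 0. Lengths are in m, angles in rad, forces in N, time in s.
With the tool pointing down it reaches from about 0.375 to 0.9 m from the base axis. Payload 3.1 kg.
Tool frame: the origin (TCP) lies at the very end of the fingers, on their centre line; the grasp point (between the pads) lies 19 mm behind it; x points along the fingers, z is the direction in which the jaws open and shut, and the axes are right-handed (so a half turn about x gives the same grasp; the last joint's range is limited). The gripper opens to 85 mm and grips with 20 to 120 N. Pads are 22 mm wide; open, the fingers measure 114 mm over their backs; the gripper's body (76 mm by 85 mm) begins 54 mm behind the grasp point. The pads swing forward as they close: fully open they stand 13 mm farther back than shut.
Start: joints at [0.992, 0.527, 1.433, -0, 1.181, -0.178], TCP at [0.244, 0.575, 0.231] pointing down, gripper open.
Joint ranges: [-3.08, 3.08], [-0.75, 2.2], [0.22, 2.44], [-1.43, 4.57], [0, 2.65], [-2.85, 2.85]. Speed limits (rad/s): [2.79, 2.79, 3.14, 3.14, 3.14, 3.14].

### API

Orientations are given as a unit quaternion [x, y, z, w].
In Python, from station import manip, viewer, job gives the robot as it stands.
- The arm moves only by the tool move_arm, never from a script. Its argument "deltas" is one flat list of numbers, 7 for each row, row after row: the finger opening in mm, from 0 to 85.4, then the shift along the tool's x, y, z in mm, then the turn, a rotation vector about the tool's x, y, z in degrees. In form: [jaw, tx, ty, tz, rx, ry, rz, jaw, tx, ty, tz, rx, ry, rz, ...]. A call has 1 to 10 rows; each row shifts and turns the commanded pose from where the row before left it, along the tool's axes as they then stand; what a row does not reach is not made up. A row lasts 1/10 s, in which the tool goes at most 50 mm and 8.59 degrees, less where a joint would pass 70% of its speed; a pose out of reach is approached as far as the arm can. A call is refused whole if a number of a shift passes 50 or a number of a turn 8.59, either way. A call with a gripper value outside its range is refused whole. The fingers move at their own pace and stop on an object; "force" is the grip in N (left out, the last holds). Time passes only in rows, so rows that do not move let the fingers close. It gives the time, the measured TCP pose, the force and the opening at its end, in the units of the state.
- manip.sense(): the state, without advancing time (a new reading comes with each control period).
- viewer.snapshot(name): name is "side" or "top" or "wrist"; returns a dict with "image" (480x640x3 uint8, red, green, blue), "depth" (480x640 float32, m along the optical axis (not along the pixel's ray), 0 where there is no reading), "fovy" (degrees; the focal length in pixels is half the picture's height over the tangent of half this angle, whatever the lens; pixels are square), "cx", "cy" (the principal point, pixels), "k1" (the pictures are not rectified: a ray, as slopes to the right and down, at radius r is drawn at 1 + k1 r^2 times it, then the intrinsics apply), "R" (3x3) and "t" (3): a world point X has camera coordinates R X + t. Camera axes: x right, y down, z forward; pixel columns grow to the right and rows downward; lengths in m; the calibration is good to about 2 mm. A picture is of the moment at which its call begins.
- job.sign_off(): hands the job in, once; it reports no verdict.
The state is a dict: "t": time; "q": joint angles; "qd": joint speeds; "tau": joint torques, N m; "tcp_pos": TCP position; "tool_rot": TCP orientation; "force": force on the tool from outside, world axes, zero at the start; "ft_torque": the same for the moment, N m; "finger_gap": opening from 0.0 (shut) to 1.0 (fully open).
Only numpy, scipy, OpenCV 4.12 (cv2) and the standard library are available. Lean on these libraries where they do the work, as an engineer would, in place of code of your own. Each camera call takes 0.05 s, during which the arm holds its last target.

## Working session

There is one attempt and no reset: what is moved stays moved. The work goes in short steps, Python scripts to look and compute and a tool call to move; the robot and the scene stay as the last step left them, time stands still between calls to the robot, and variables do not carry over. Pictures are saved under pics/ and viewed, and the job is handed in when it is done.

Besides the shell and the picture viewer there is one more tool, called as name(argument=value, ...), one argument or row to a line, values as JSON. move_arm: Moves the arm, as the interface text tells. Its arguments: {"type":"object","properties":{"deltas":{"type":"array"},"force":{"type":"number"}},"required":["deltas"]}

```bash
ls; mkdir -p pics; cat > h.py <<'E'
import numpy as np, cv2, pickle
from station import manip, viewer, job
def snap(n,tag):
    s=viewer.snapshot(n); pickle.dump(s,open(f'{tag}.pkl','wb')); cv2.imwrite(f'pics/{tag}.png',s['image'][:,:,::-1]); return s
def load(tag): return pickle.load(open(f'{tag}.pkl','rb'))
def f(s): return 240/np.tan(np.radians(s['fovy'])/2)
def ray(s,u,v):
    K=np.array([[f(s),0,s['cx']],[0,f(s),s['cy']],[0,0,1.]])
    d=np.array([s['k1'],0,0,0,0.])
    p=cv2.undistortPoints(np.array([[[u,v]]],float),K,d)[0,0]
    R=np.array(s['R']);t=np.array(s['t'])
    return -R.T@t, R.T@np.array([p[0],p[1],1])
def onz(s,u,v,z):
    o,d=ray(s,u,v); return o+d*(z-o[2])/d[2]
def atdepth(s,u,v):
    o,d=ray(s,u,v); return o+d*s['depth'][int(v),int(u)]
def cloud(s):
    K=np.array([[f(s),0,s['cx']],[0,f(s),s['cy']],[0,0,1.]])
    vv,uu=np.mgrid[0:480,0:640]
    p=cv2.undistortPoints(np.stack([uu,vv],-1).reshape(-1,1,2).astype(float),K,np.array([s['k1'],0,0,0,0.])).reshape(480,640,2)
    c=np.concatenate([p,np.ones((480,640,1))],-1)*s['depth'][...,None]
    return (c-np.array(s['t']))@np.array(s['R'])
E
python3 - <<'E'
from h import *
for n in ['side','top','wrist']:
    s=snap(n,n+'0'); print(n,s['fovy'],s['k1'],-np.array(s['R']).T@s['t'],np.array(s['R'])[2])
print(manip.sense())
E
```

```text
pics
side 56.92361817340516 0.010268639598056989 [ 0.55758132 -0.86268894  0.45260313] [-0.01602149  0.92369058 -0.38280417]
top 48.26825694848913 -0.1655964708363824 [ 0.28266399 -0.01477505  1.30694231] [ 0.19684534  0.01082538 -0.98037479]
wrist 61.87556728759697 -0.04340313690146976 [0.16900728 0.60549885 0.37356792] [ 0.28834117 -0.12463726 -0.94938134]
{'t': 0.15, 'q': array([ 9.91504107e-01,  5.28276277e-01,  1.43358884e+00, -3.90449227e-05,
        1.18135727e+00, -1.78487505e-01]), 'qd': array([-8.87977384e-05, -2.77535392e-03, -7.38765598e-04, -9.45274617e-04,
        1.09368591e-03,  1.50633342e-04]), 'tau': array([ 1.27680254e-03, -4.42745304e+01, -1.78275508e+01, -2.35059861e-04,
        5.62997680e-03,  5.31840342e-06]), 'tcp_pos': array([0.24353203, 0.57502899, 0.23054996]), 'tool_rot': array([-0.39070526,  0.59004621,  0.39022615,  0.58899782]), 'force': array([-0.86413397, -0.08310428,  0.21468256]), 'ft_torque': array([ 0.00609053, -0.00767469,  0.03011378]), 'finger_gap': 0.999958900953558}
```

View pics/top0.png

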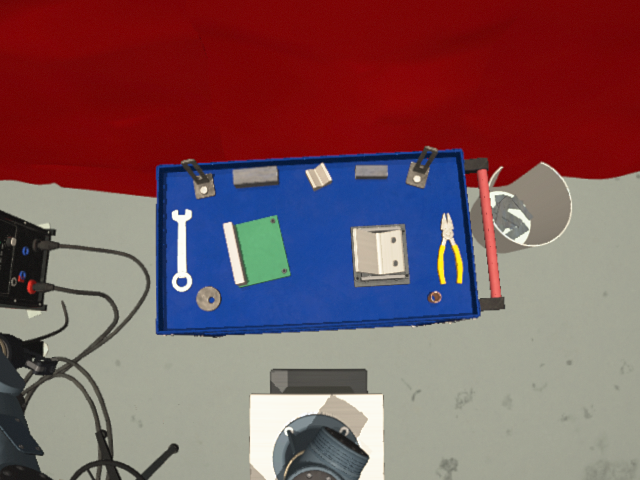

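View pics/side0.png

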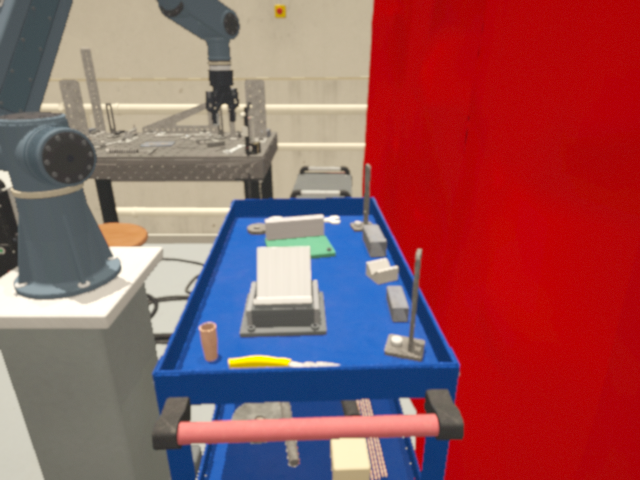

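View pics/wrist0.png

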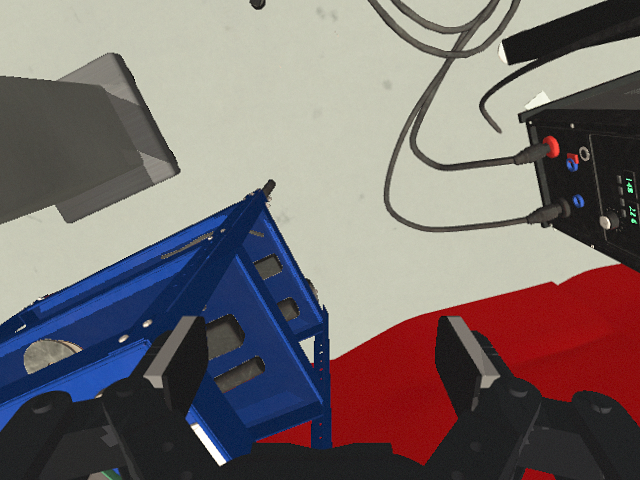

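The top view shows the green plate and fence at about (258,250) and the die with the bracket at about (380,255). Its long flange leans left, to about column 358. The side view agrees. I'll measure both from the top view.

```bash
python3 - <<'E'
from h import *
s=load('top0'); im=s['image'][:,:,::-1]
a=cv2.resize(im[205:300,215:300],None,fx=4.5,fy=4.5,interpolation=cv2.INTER_CUBIC)
b=cv2.resize(im[205:300,340:425],None,fx=4.5,fy=4.5,interpolation=cv2.INTER_CUBIC)
cv2.imwrite('pics/crop0.png',np.hstack([a,b]))
C=cloud(s)
np.set_printoptions(precision=3,suppress=True)
for v in (235,255,268):
  print('row',v); 
  for u in list(range(222,246,3))+list(range(346,412,3)): print(u,C[v,u])
hsv=cv2.cvtColor(im,cv2.COLOR_BGR2HSV)
m=cv2.inRange(hsv,(60,100,60),(85,255,255))
cs,_=cv2.findContours(m,cv2.RETR_EXTERNAL,cv2.CHAIN_APPROX_NONE)
c=max(cs,key=cv2.contourArea); r=cv2.minAreaRect(c); print(r)
for p in cv2.boxPoints(r): print(p,onz(s,*p,0.012))
E
```

```text
row 235
222 [0.537 0.233 0.005]
225 [0.53  0.219 0.042]
228 [0.526 0.208 0.061]
231 [0.526 0.201 0.062]
234 [0.528 0.195 0.051]
237 [0.536 0.195 0.009]
240 [0.536 0.188 0.007]
243 [0.536 0.179 0.011]
346 [ 0.536 -0.076  0.001]
349 [ 0.537 -0.083 -0.001]
352 [ 0.533 -0.09   0.018]
355 [ 0.515 -0.091  0.11 ]
358 [ 0.517 -0.099  0.099]
361 [ 0.519 -0.106  0.092]
364 [ 0.521 -0.114  0.08 ]
367 [ 0.524 -0.122  0.066]
370 [ 0.525 -0.13   0.057]
373 [ 0.527 -0.138  0.048]
376 [ 0.529 -0.146  0.038]
379 [ 0.53  -0.154  0.032]
382 [ 0.528 -0.161  0.04 ]
385 [ 0.528 -0.168  0.041]
388 [ 0.528 -0.175  0.044]
391 [ 0.527 -0.182  0.048]
394 [ 0.526 -0.188  0.053]
397 [ 0.524 -0.194  0.059]
400 [ 0.523 -0.201  0.065]
403 [ 0.534 -0.217  0.01 ]
406 [ 0.536 -0.226 -0.   ]
409 [ 0.536 -0.233 -0.002]
row 255
222 [ 0.487  0.233 -0.001]
225 [0.487 0.225 0.003]
228 [0.487 0.217 0.005]
231 [0.478 0.2   0.059]
234 [0.477 0.192 0.066]
237 [0.478 0.186 0.058]
240 [0.484 0.184 0.023]
243 [0.486 0.179 0.009]
346 [ 0.487 -0.075 -0.005]
349 [ 0.487 -0.083 -0.002]
352 [ 0.485 -0.089  0.007]
355 [ 0.469 -0.09   0.
[... 843 characters left out ...]
 -0.104  0.1  ]
364 [ 0.442 -0.112  0.087]
367 [ 0.444 -0.12   0.074]
370 [ 0.445 -0.128  0.066]
373 [ 0.447 -0.136  0.053]
376 [ 0.448 -0.145  0.038]
379 [ 0.449 -0.152  0.037]
382 [ 0.45  -0.16   0.029]
385 [ 0.448 -0.166  0.04 ]
388 [ 0.448 -0.174  0.037]
391 [ 0.447 -0.18   0.045]
394 [ 0.447 -0.186  0.048]
397 [ 0.447 -0.193  0.051]
400 [ 0.445 -0.199  0.059]
403 [ 0.283 -0.015  1.307]
406 [ 0.452 -0.222  0.006]
409 [ 0.453 -0.231 -0.004]
((258.2606201171875, 250.7736358642578), (62.54531478881836, 51.782649993896484), 77.09259033203125)
[226.038 226.075] [0.558 0.222 0.012]
[276.512 214.508] [0.587 0.097 0.012]
[290.483 275.473] [0.435 0.061 0.012]
[240.009 287.04 ] [0.406 0.184 0.012]
```

View pics/crop0.png

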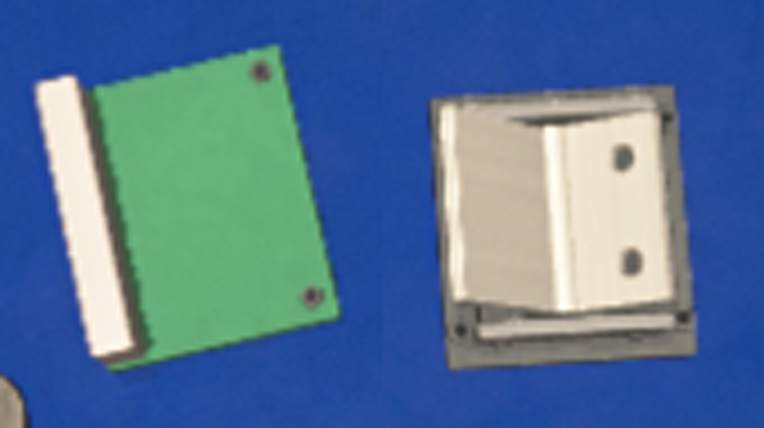

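The crop shows the bracket's long flange leaning left, with its free edge on the left side, and the die heading only a few degrees off. The plate is turned about 13° and its fence is on the left edge. Next I'll work out a route and check the tool axes.

```bash
cat >> h.py <<'E'
from scipy.spatial.transform import Rotation as Rn
np.set_printoptions(precision=4,suppress=True)
def pose():
    s=manip.sense(); return np.array(s['tcp_pos']),Rn.from_quat(s['tool_rot']),s
def goto(p,Rt,P=None,R0=None):
    """rows needed: total shift in current tool axes, and total rotvec in tool axes"""
    if P is None: P,R0,_=pose()
    d=R0.inv().apply(p-P)*1000; r=(R0.inv()*Rt).as_rotvec(degrees=True)
    return d,r
E
python3 - <<'E'
from h import *
P,R,s=pose(); print(P);print(R.as_matrix())
w=load('wrist0'); c=-w['R'].T@w['t']; print('cam in tool',R.inv().apply(c-P)*1000); print('cam axes in tool',(R.as_matrix().T@np.array(w['R']).T))
t=load('top0');C=cloud(t)
# fence top
m=(abs(C[...,2]-.062)<.006)&(C[...,1]>.15)&(C[...,1]<.25)&(C[...,0]>.38)&(C[...,0]<.6)
q=C[m][:,:2]; r=cv2.minAreaRect((q*1000).astype(np.float32)); print('fence',r,m.sum())
m=(C[...,1]>-.135)&(C[...,1]<-.1)&(C[...,2]>.06)&(C[...,2]<.1)&(C[...,0]>.435)&(C[...,0]<.53)
q=C[m]; c0=q.mean(0); n=np.linalg.svd(q-c0)[2][2]; n*=-np.sign(n[1]); print('long inner plane',c0,n,np.degrees(np.arctan2(n[0],-n[1])),np.degrees(np.arcsin(n[2])),m.sum())
m=(C[...,1]>-.2)&(C[...,1]<-.165)&(C[...,2]>.03)&(C[...,2]<.07)&(C[...,0]>.445)&(C[...,0]<.53)
q=C[m]; c0=q.mean(0); n=np.linalg.svd(q-c0)[2][2]; n*=np.sign(n[2]); print('short inner',c0,n,m.sum())
E
```

```text
[0.2435 0.575  0.2305]
[[-0.0009 -0.9208  0.3901]
 [-0.0014  0.3901  0.9208]
 [-1.      0.0003 -0.0016]]
cam in tool [-142.9957   80.5429   -1.2506]
cam axes in tool [[ 0.0002 -0.3144  0.9493]
 [-0.0017 -0.9493 -0.3144]
 [ 1.     -0.0015 -0.0007]]
fence ((484.27606201171875, 194.62716674804688), (149.9088897705078, 22.483057022094727), 12.41231632232666) 523
long inner plane [ 0.4818 -0.1151  0.0799] [ 0.0406 -0.816   0.5766] 2.850128227745107 35.209922186389555 425
short inner [ 0.4876 -0.1828  0.0473] [-0.0305  0.5735  0.8186] 561
```

```bash
cat >> h.py <<'E'
from scipy.spatial.transform import Slerp
def frame(x,z):
    x=np.array(x)/np.linalg.norm(x); z=np.array(z)-np.dot(z,x)*x; z/=np.linalg.norm(z)
    return Rn.from_matrix(np.stack([x,np.cross(z,x),z],1))
def rows(wps,jaw,P=None,R0=None):
    """wps: list of (p,R,n). prints rows with rounded numbers, closed-loop on rounding"""
    if P is None: P,R0,_=pose()
    out=[]
    for p,Rt,n in wps:
        Pa,Ra=P.copy(),R0
        sl=Slerp([0,1],Rn.concatenate([Ra,Rt]))
        for i in range(1,n+1):
            a=i/n; g=Pa+(np.array(p)-Pa)*a; G=sl(a)
            d=np.round(R0.inv().apply(g-P)*1000,1); r=np.round((R0.inv()*G).as_rotvec(degrees=True),1)
            out.append([jaw,*d,*r]); P=P+R0.apply(d/1000); R0=R0*Rn.from_rotvec(r,degrees=True)
    for k in range(0,len(out),10): print(', '.join(', '.join(f'{v:g}' for v in r) for r in out[k:k+10])); print()
    print('end',P,len(out)); return P,R0
E
python3 - <<'E'
from h import *
R=frame([0,0,-1],[-.215,.977,0])
rows([([.41,.14,.23],R,13)],85)
E
```

```text
85, 0.1, -24.8, -25.8, -2.7, -0, -0, 85, 0.1, -23.6, -27, -2.7, -0, -0, 85, 0, -22.4, -28, -2.8, -0, -0, 85, 0.1, -20.9, -29.1, -2.7, -0, -0, 85, 0.1, -19.5, -30.1, -2.7, -0, -0, 85, 0.1, -18.1, -30.9, -2.7, -0, -0, 85, 0, -16.6, -31.7, -2.7, -0, -0, 85, 0.1, -15, -32.5, -2.8, -0, -0, 85, 0.1, -13.5, -33.2, -2.7, -0.1, -0, 85, 0, -11.9, -33.8, -2.7, 0, -0

85, 0, -10.3, -34.4, -2.7, 0, -0, 85, 0.1, -8.7, -34.7, -2.8, 0, -0, 85, -0, -7, -35.2, -2.7, 0, -0

end [0.41 0.14 0.23] 13
```

move_arm(
  deltas=[85,0,-25,-26,-2.7,0,0,85,0,-23.5,-27,-2.7,0,0,85,0,-22.5,-28,-2.7,0,0,85,0,-21,-29,-2.7,0,0,85,0,-19.5,-30,-2.7,0,0,85,0,-18,-31,-2.7,0,0,85,0,-16.5,-32,-2.7,0,0,85,0,-15,-32.5,-2.7,0,0,85,0,-13.5,-33,-2.7,0,0,85,0,-12,-34,-2.7,0,0],
)

```text
t: 1.15
tcp_pos: [0.3716, 0.2388, 0.2313]
tool_rot: [-0.518, 0.482, 0.518, 0.481]
force: [0.7, 0.1, 0.1]
finger_gap: 0.999
```

move_arm(
  deltas=[85,0,-10,-34,-2.7,0,0,85,0,-9,-35,-2.7,0,0,85,0,-7,-35,-2.7,0,0,85,0,0,0,0,0,0,85,0,0,0,0,0,0],
)

```text
t: 1.65
tcp_pos: [0.4094, 0.1395, 0.2312]
tool_rot: [-0.549, 0.445, 0.55, 0.445]
force: [0.3, 1.5, -0.1]
finger_gap: 0.998
```

```bash
python3 - <<'E'
from h import *
s=snap('wrist','w1'); P,R,st=pose(); print(P,st['t']); print(R.as_matrix())
E
```

```text
[0.4089 0.1401 0.2311] 1.7
[[-0.001  -0.9779 -0.2091]
 [ 0.0004 -0.2091  0.9779]
 [-1.      0.0009  0.0006]]
```

View pics/w1.png

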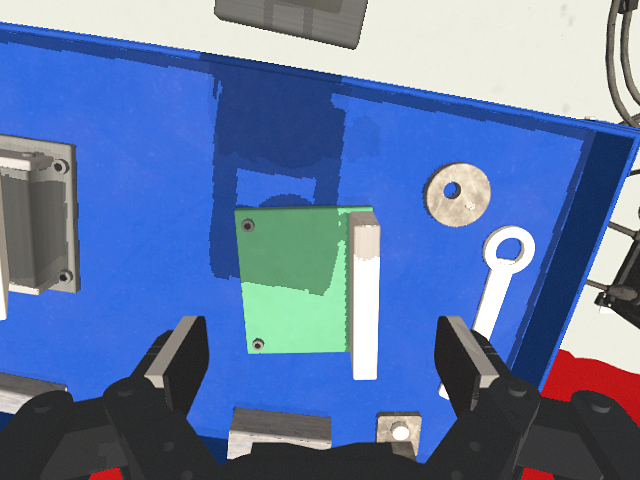

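Wrist view: the plate spans about (235,207) to (350,353), with the white fence at about (350-380, 212-380). The die is at the left edge of the picture. I'll measure the fence from its top face and the plate edges.

```bash
python3 - <<'E'
from h import *
s=load('w1'); C=cloud(s)
m=(abs(C[...,2]-.062)<.004)&(C[...,1]>.12)&(C[...,1]<.28)&(C[...,0]>.36)&(C[...,0]<.62)
print('z top',np.median(C[m][:,2]),m.sum())
k=cv2.morphologyEx(m.astype(np.uint8),cv2.MORPH_OPEN,np.ones((3,3)))
cs,_=cv2.findContours(k,cv2.RETR_EXTERNAL,cv2.CHAIN_APPROX_NONE); c=max(cs,key=cv2.contourArea)[:,0]
w=np.array([onz(s,*p,.062)[:2] for p in c])*1000
r=cv2.minAreaRect(w.astype(np.float32)); print('fence top',r)
# colour mask of the top (white) 
im=s['image'].astype(int); b=((im.min(-1)>140)&m)
print('colour/depth overlap',b.sum())
hsv=cv2.cvtColor(s['image'],cv2.COLOR_RGB2HSV)
g=cv2.inRange(hsv,(60,80,50),(90,255,255)); cs,_=cv2.findContours(g,cv2.RETR_EXTERNAL,cv2.CHAIN_APPROX_NONE); c=max(cs,key=cv2.contourArea)
w=np.array([onz(s,*p,.012)[:2] for p in c[:,0]])*1000
print('plate',cv2.minAreaRect(w.astype(np.float32)),cv2.boxPoints(cv2.minAreaRect(w.astype(np.float32))))
gm=(g>0)&(C[...,2]<.03); print('plate z',np.median(C[gm][:,2]))
# inner face of the fence from depth
a=np.radians(r[2] if r[1][0]>r[1][1] else r[2]-90); 
fy=np.array([np.cos(a),np.sin(a)]); fx=np.array([np.sin(a),-np.cos(a)])
c0=np.array(r[0])/1000
L=(C[...,:2]-c0)@fy; X=(C[...,:2]-c0)@fx
print('angle',np.degrees(a))
mi=(C[...,2]>.02)&(C[...,2]<.054)&(abs(L)<.07)&(X>0)&(X<.03)
print('inner face X',np.median(X[mi]),mi.sum(), 'expect .011')
q=np.stack([L[mi],X[mi]],1); print('slope deg',np.degrees(np.polyfit(q[:,0],q[:,1],1)[0]))
print('foot est',c0+fx*.011)
E
```

```text
z top 0.06253150390496262 3912
fence top ((482.36346435546875, 193.1917724609375), (149.6746826171875, 22.16455841064453), 13.287911415100098)
colour/depth overlap 3854
plate ((494.6911926269531, 140.39390563964844), (157.51817321777344, 128.72850036621094), 13.149758338928223) [[403.3546 185.153 ]
 [432.64    59.7999]
 [586.0278  95.6348]
 [556.7424 220.9879]]
plate z 0.012614793719437155
angle 13.287911415100098
inner face X 0.01078004492287019 301 expect .011
slope deg 0.030661272537775584
foot est [0.4849 0.1825]
```

```bash
python3 - <<'E'
from h import *
a=np.radians(2.85)
R=frame([0,0,-1],[-np.sin(a),np.cos(a),0])
rows([([.41,-.14,.23],R,9)],85)
E
```

```text
85, 0.1, 6.4, -30.5, 1, 0, -0, 85, 0.1, 5.9, -30.5, 1, 0, -0, 85, 0.1, 5.3, -30.7, 1.1, 0, -0, 85, 0.2, 4.7, -30.8, 1, 0, -0, 85, 0.1, 4.2, -30.8, 1, 0, -0, 85, 0.1, 3.7, -30.9, 1, 0, -0, 85, 0.1, 3.1, -31, 1.1, 0, -0, 85, 0.1, 2.5, -31, 1, 0, -0.1, 85, 0.1, 2, -31.1, 1, 0, 0

end [ 0.41 -0.14  0.23] 9
```

move_arm(
  deltas=[85,0,6.5,-30.5,1,0,0,85,0,6,-30.5,1,0,0,85,0,5.5,-30.5,1,0,0,85,0,4.5,-31,1,0,0,85,0,4,-31,1,0,0,85,0,3.5,-31,1,0,0,85,0,3,-31,1,0,0,85,0,2.5,-31,1,0,0,85,0,2,-31,1.3,0,0,85,0,0,0,0,0,0],
)

```text
t: 2.7
tcp_pos: [0.413, -0.1424, 0.2315]
tool_rot: [0.513, -0.488, -0.511, -0.488]
force: [0.7, -0.5, -0.2]
finger_gap: 0.996
```

```bash
python3 - <<'E'
from h import *
s=snap('wrist','w2'); P,R,st=pose(); print(P,st['t'])
C=cloud(s)
m=(C[...,1]>-.135)&(C[...,1]<-.1)&(C[...,2]>.055)&(C[...,2]<.095)&(C[...,0]>.435)&(C[...,0]<.53)
q=C[m]; c0=q.mean(0); n=np.linalg.svd(q-c0,full_matrices=False)[2][2]; n*=-np.sign(n[1]); print('long inner plane',c0,n,np.degrees(np.arctan2(n[0],-n[1])),np.degrees(np.arcsin(n[2])),m.sum())
m=(C[...,1]>-.2)&(C[...,1]<-.165)&(C[...,2]>.03)&(C[...,2]<.07)&(C[...,0]>.445)&(C[...,0]<.53)
q=C[m]; c1=q.mean(0); n2=np.linalg.svd(q-c1,full_matrices=False)[2][2]; n2*=np.sign(n2[2]); print('short inner',c1,n2,m.sum())
E
```

```text
[ 0.412  -0.1405  0.2312] 2.75
long inner plane [ 0.4808 -0.1197  0.0764] [ 0.0393 -0.8181  0.5737] 2.7507650668726833 35.01085627636407 3776
short inner [ 0.4862 -0.1832  0.0476] [-0.0305  0.5605  0.8276] 3688
```

View pics/w2.png

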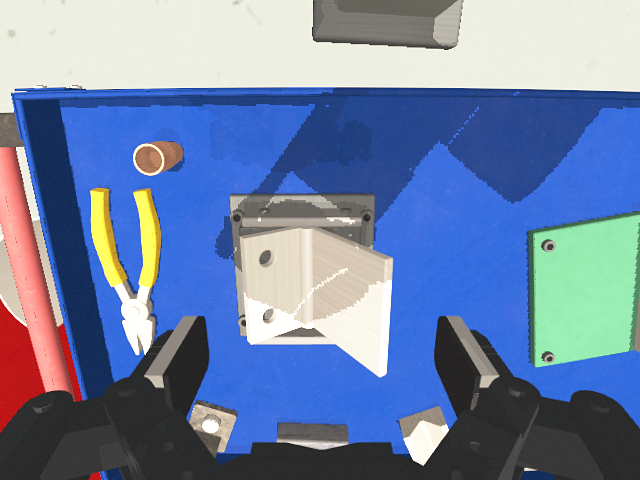

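The wrist view shows the bracket with its long flange at (315-392, 228-377), its free edge at column ~388, and the short flange with holes at (240-312). Next I'll get the heel point and the extents.

```bash
cat > ex.py <<'E'
from h import *
s=load('w2'); C=cloud(s)
for ang in (2.75,):
  a=np.radians(ang); h=np.array([np.sin(a),-np.cos(a),0]); by=np.array([np.cos(a),np.sin(a),0]); up=np.array([0,0,1.])
  t=np.radians(35); bx=h*np.cos(t)+up*np.sin(t); bz=-h*np.sin(t)+up*np.cos(t)
  c0=np.array([.4808,-.1197,.0764]); c1=np.array([.4862,-.1832,.0476])
  X=c0@bx-.008; Z=c1@bz-.008
  # long flange inner-surface points
  m=(abs(C@bx-X-.008)<.003)&(C@bz-Z>.02)&(C@bz-Z<.125)&(C[...,0]>.38)&(C[...,0]<.58)&(C[...,2]>.03)
  # short
  m2=(abs(C@bz-Z-.008)<.003)&(C@bx-X>.015)&(C@bx-X<.085)&(C[...,0]>.38)&(C[...,0]<.58)&(C[...,2]>.02)
  for mm,n in ((m,'long'),(m2,'short')):
    k=cv2.morphologyEx(mm.astype(np.uint8),cv2.MORPH_OPEN,np.ones((3,3)))>0
    q=C[k]; print(n,'y',np.percentile(q@by,[0.3,1,99,99.7]),'z',np.percentile(q@bz-Z,[.5,99.5]),'x',np.percentile(q@bx-X,[.5,99.5]))
    mid=np.percentile(q@by,[.5,99.5]).mean(); print(' mid y',mid)
    heel=X*bx+Z*bz+mid*by; print(' heel',heel)
  w=C[(C[...,2]<.03)&(abs(C[...,0]-.45)<.0)]
# die base-plate: depth z~.01
m=(abs(C[...,2]-.010)<.004)&(C[...,1]<-.07)&(C[...,1]>-.25)&(C[...,0]>.38)&(C[...,0]<.58)
hsv=cv2.cvtColor(s['image'],cv2.COLOR_RGB2HSV); m&=hsv[...,1]<90
k=cv2.morphologyEx(m.astype(np.uint8),cv2.MORPH_OPEN,np.ones((3,3)))>0
print('die base',cv2.minAreaRect((C[k][:,:2]*1000).astype(np.float32)))
E
python3 ex.py
```

```text
long y [0.4142 0.4209 0.5297 0.5345] z [0.0208 0.1112] x [0.0053 0.0095]
 mid y 0.4737911225429444
 heel [ 0.4816 -0.1522  0.016 ]
short y [0.4134 0.417  0.5323 0.5368] z [0.0054 0.0106] x [0.0154 0.0705]
 mid y 0.47495550312194806
 heel [ 0.4828 -0.1522  0.016 ]
die base ((483.29620361328125, -159.00897216796875), (149.42564392089844, 135.5086212158203), 2.90602970123291)
```

```bash
cat >> ex.py <<'E'
m3=m*0>0
mm=(abs(C@bx-X-.008)<.003)&(C@bz-Z>.05)&(C@bz-Z<.115)&(C[...,0]>.38)&(C[...,0]<.58)
k=cv2.morphologyEx(mm.astype(np.uint8),cv2.MORPH_OPEN,np.ones((3,3)))>0
q=C[k]; print(k.sum(),np.percentile(q@by,[0,.3,1,99,99.7,100]), np.percentile(q@bz-Z,99.7))
E
python3 ex.py|tail -1
python3 - <<'E'
from h import *
a=np.radians(2.8); h=np.array([np.sin(a),-np.cos(a),0]); by=np.array([np.cos(a),np.sin(a),0]); up=np.array([0,0,1.])
t=np.radians(35); bx=h*np.cos(t)+up*np.sin(t); bz=-h*np.sin(t)+up*np.cos(t)
heel=np.array([.4825,-.1522,.016])
R=frame(-bz,-bx)
tcp=heel+.004*bx+.073*bz
print('tcp',tcp,'grip',tcp+.019*bz)
P1,R1=rows([(tcp+.09*bz,R,8)],40)
print((R.inv().apply(tcp-P1))*1000)
E
```

```text
5889 [0.4252 0.4256 0.4259 0.524  0.5252 0.5264] 0.11138432104654332
tcp [ 0.4806 -0.1137  0.0781] grip [ 0.4801 -0.1028  0.0937]
40, 9.9, -8.7, 9.4, -0, 4.4, 0, 40, 9.2, -8.7, 10.1, -0, 4.4, -0, 40, 8.4, -8.8, 10.8, -0, 4.3, -0, 40, 7.5, -8.7, 11.4, -0, 4.4, -0, 40, 6.7, -8.7, 11.9, -0, 4.4, -0, 40, 5.7, -8.7, 12.4, -0, 4.4, -0, 40, 4.7, -8.7, 12.8, -0, 4.3, -0, 40, 3.8, -8.8, 13.2, -0, 4.4, -0

end [ 0.4781 -0.062   0.1518] 8
[90.0189  0.0408 -0.0431]
```

move_arm(
  deltas=[40,10,-9,9.5,0,4.4,0,40,9,-9,10,0,4.4,0,40,8.5,-9,11,0,4.4,0,40,7.5,-9,11.5,0,4.4,0,40,6.5,-9,12,0,4.4,0,40,5.5,-9,12.5,0,4.4,0,40,4.5,-8.5,13,0,4.3,0,40,4,-8.5,13,0,4.3,0,40,0,0,0,0,0,0,40,0,0,0,0,0,0],
)

```text
t: 3.75
tcp_pos: [0.478, -0.0595, 0.1517]
tool_rot: [0.643, -0.611, -0.336, -0.317]
force: [-0.2, -0.4, 0.2]
finger_gap: 0.468
```

```bash
cat > g.py <<'E'
from h import *
a=np.radians(2.8); h=np.array([np.sin(a),-np.cos(a),0]); by=np.array([np.cos(a),np.sin(a),0]); up=np.array([0,0,1.])
t=np.radians(35); bx=h*np.cos(t)+up*np.sin(t); bz=-h*np.sin(t)+up*np.cos(t)
heel=np.array([.4834,-.1522,.016])
R=frame(-bz,-bx); tcp=heel+.004*bx+.073*bz
P,R0,st=pose(); print(st['t'],P,st['finger_gap'],st['force'])
print(goto(tcp,R))
E
python3 - <<'E'
from h import *
snap('wrist','w3')
exec(open('g.py').read())
E
```

```text
3.8 [ 0.4782 -0.0604  0.1523] 0.4716937994777872 [ 0.3523 -0.0333  0.3732]
(array([91.3738, -0.6871, -1.2064]), array([0.1379, 0.0395, 0.0351]))
```

View pics/w3.png

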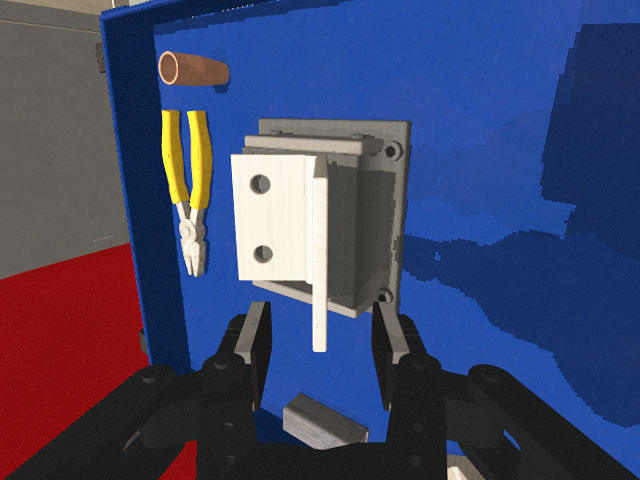

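The flange is seen edge-on at columns 313-327, parallel to the fingers and centred between them (262 and 382). I'll advance and grip.

move_arm(
  deltas=[40,15,0,-1,0,0,0,40,15,-0.7,0,0,0,0,40,15,0,0,0,0,0,40,15,0,0,0,0,0,40,12,0,0,0,0,0,40,10,0,0,0,0,0,40,9,0,0,0,0,0,40,0,0,0,0,0,0,40,0,0,0,0,0,0],
  force=60,
)

```text
t: 4.7
tcp_pos: [0.482, -0.1145, 0.0783]
tool_rot: [0.642, -0.612, -0.334, -0.318]
force: [0.9, 0.1, 0.3]
finger_gap: 0.466
```

```bash
python3 - <<'E'
from h import *
snap('wrist','w4');snap('side','s4')
exec(open('g.py').read())
E
```

```text
4.8 [ 0.4823 -0.1142  0.0785] 0.4682442471438355 [-0.8156 -0.2689  1.2012]
(array([0.0184, 0.751 , 0.7019]), array([ 0.0162, -0.0069,  0.0586]))
```

View pics/w4.png

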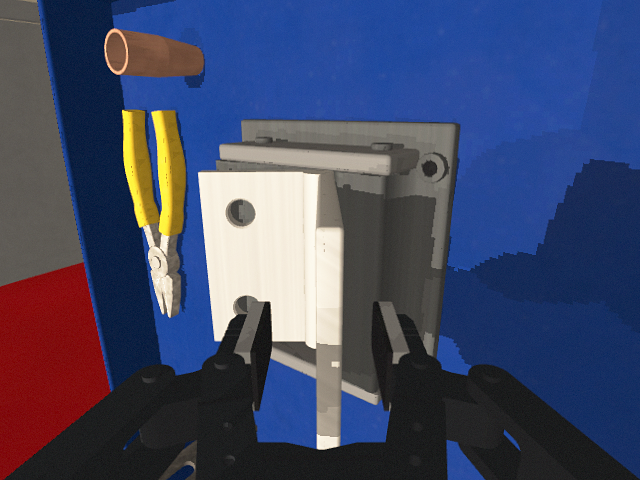

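View pics/s4.png

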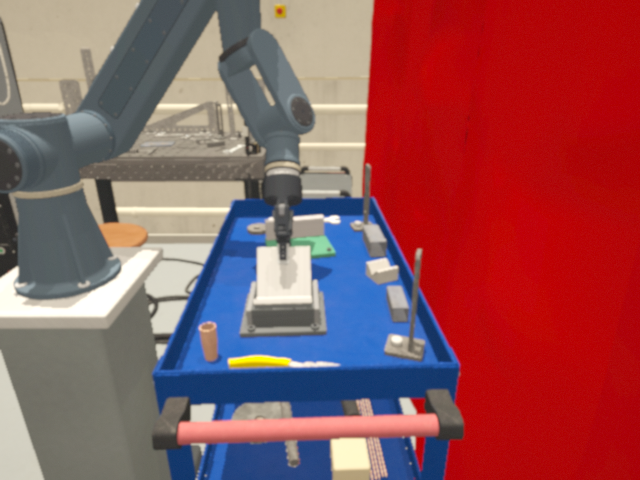

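```bash
python3 - <<'E'
from h import *
s=load('w4'); print(s['cx'],s['cy'],f(s))
C=cloud(s); P,R,_=pose(); T=R.inv().apply((C-P).reshape(-1,3)).reshape(480,640,3)*1000
for v in (340,380,420):
  print(v,[ (u,*np.round(T[v,u],1)) for u in (255,262,266,320,324,330,336,376,382,388)])
E
```

```text
321.2487099892458 240.65292028329657 400.4113140422092
340 [(255, np.float64(-31.7), np.float64(11.7), np.float64(-22.6)), (262, np.float64(-23.9), np.float64(6.7), np.float64(-21.7)), (266, np.float64(-16.6), np.float64(2.2), np.float64(-21.5)), (320, np.float64(-38.0), np.float64(15.6), np.float64(-1.9)), (324, np.float64(-37.4), np.float64(15.3), np.float64(-0.7)), (330, np.float64(-37.6), np.float64(15.4), np.float64(1.1)), (336, np.float64(-38.0), np.float64(15.6), np.float64(2.9)), (376, np.float64(-13.6), np.float64(0.2), np.float64(18.7)), (382, np.float64(-26.9), np.float64(8.6), np.float64(18.6)), (388, np.float64(-31.2), np.float64(11.2), np.float64(19.8))]
380 [(255, np.float64(-39.3), np.float64(2.2), np.float64(-21.9)), (262, np.float64(-29.0), np.float64(-5.6), np.float64(-21.6)), (266, np.float64(128.3), np.float64(-126.4), np.float64(-46.5)), (320, np.float64(-37.7), np.float64(1.0), np.float64(-1.9)), (324, np.float64(-37.8), np.float64(1.1), np.float64(-0.7)), (330, np.float64(-38.0), np.float64(1.2), np.float64(1.2)), (336, np.float64(-37.7), np.float64(1.1), np.float64(3.1)), (376, np.float64(23.9), np.float64(-46.3), np.float64(25.5)), (382, np.float64(-32.1), np.float64(-3.3), np.float64(18.4)), (388, np.float64(-38.9), np.float64(1.8), np.float64(19.1))]
420 [(255, np.float64(136.3), np.float64(-174.4), np.float64(-59.5)), (262, np.float64(131.8), np.float64(-170.3), np.float64(-52.6)), (266, np.float64(129.6), np.float64(-168.2), np.float64(-48.8)), (320, np.float64(-38.3), np.float64(-14.0), np.float64(-2.0)), (324, np.float64(-37.5), np.float64(-14.8), np.float64(-0.7)), (330, np.float64(-37.9), np.float64(-14.4), np.float64(1.3)), (336, np.float64(-38.3), np.float64(-14.1), np.float64(3.2)), (376, np.float64(70.2), np.float64(-113.9), np.float64(34.5)), (382, np.float64(69.1), np.float64(-112.9), np.float64(38.2)), (388, np.float64(67.6), np.float64(-111.5), np.float64(41.9))]
```

The pads' midpoint in this camera sits at z = -1.5 mm, so the camera is biased. The flange centre is at +0.9 mm, which makes the real offset about +2.4 mm. I'll shift by that, then close.

move_arm(
  deltas=[40,0,0,1.2,0,0,0,40,0,0,1.2,0,0,0,40,0,0,0,0,0,0,25,0,0,0,0,0,0,16,0,0,0,0,0,0,16,0,0,0,0,0,0,16,0,0,0,0,0,0],
  force=30,
)

```text
t: 5.5
tcp_pos: [0.482, -0.1124, 0.0767]
tool_rot: [0.643, -0.612, -0.334, -0.318]
force: [0.6, -0.7, 0.2]
finger_gap: 0.187
```

```bash
python3 - <<'E'
from h import *
s=snap('wrist','w5'); C=cloud(s); P,R,st=pose(); print(st['finger_gap'],st['force'],P)
T=R.inv().apply((C-P).reshape(-1,3)).reshape(480,640,3)*1000
for v in (360,380): print(v,[ (u,*[float(x) for x in np.round(T[v,u],1)]) for u in range(280,364,4)])
E
```

```text
0.1883498020250886 [ 0.2871  0.0345 -0.0838] [ 0.482  -0.1124  0.0767]
360 [(280, -42.8, 11.5, -13.4), (284, -44.5, 12.7, -12.0), (288, -38.5, 8.5, -11.5), (292, -37.9, 8.1, -10.3), (296, -34.7, 5.8, -9.3), (300, -14.6, -8.2, -9.3), (304, 50.1, -53.3, -11.2), (308, -38.0, 8.1, -5.4), (312, -37.6, 7.9, -4.2), (316, -37.9, 8.1, -2.9), (320, -37.2, 7.6, -1.7), (324, -38.3, 8.4, -0.5), (328, -37.4, 7.7, 0.8), (332, -36.7, 7.3, 2.0), (336, 32.5, -41.1, 6.1), (340, 31.3, -40.2, 8.1), (344, -21.1, -3.7, 6.7), (348, -142.4, 81.0, -1.2), (352, -37.5, 7.8, 8.1), (356, -38.4, 8.4, 9.3), (360, -45.4, 13.3, 9.7)]
380 [(280, -53.4, 12.6, -12.3), (284, -53.8, 12.9, -11.2), (288, -44.8, 6.1, -11.0), (292, -37.5, 0.4, -10.5), (296, -36.3, -0.5, -9.4), (300, 105.6, -109.6, -17.3), (304, 103.1, -107.7, -14.2), (308, -37.4, 0.3, -5.5), (312, -37.6, 0.5, -4.2), (316, -37.7, 0.6, -3.0), (320, -37.5, 0.4, -1.7), (324, -38.3, 1.0, -0.5), (328, -38.0, 0.8, 0.8), (332, -37.4, 0.3, 2.0), (336, 35.0, -55.3, 6.4), (340, 31.2, -52.4, 8.3), (344, 29.5, -51.1, 10.2), (348, -36.8, -0.2, 7.1), (352, -36.4, -0.5, 8.4), (356, -47.3, 7.9, 8.6), (360, -53.4, 12.6, 9.0)]
```

View pics/w5.png

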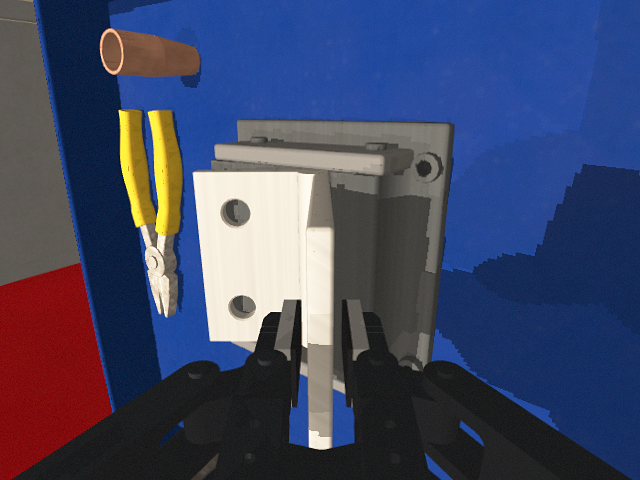

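The flange is now centred: pads at -9.3 and +6.8, flange from -6 to +2.3. Closing.

move_arm(
  deltas=[10,0,0,0,0,0,0,5,0,0,0,0,0,0,0,0,0,0,0,0,0,0,0,0,0,0,0,0,0,0,0,0,0,0,0],
  force=80,
)

```text
t: 6.05
tcp_pos: [0.482, -0.1125, 0.077]
tool_rot: [0.643, -0.612, -0.334, -0.318]
force: [0.7, -0.1, 3.0]
finger_gap: 0.081
```

move_arm(
  deltas=[0,0,0,0,0,0,0,0,0,0,0,0,0,0,0,-2,0,0,0,0,0,0,-4,0,0,0,0,0,0,-4,0,0,0,0,0,0,0,0,0,0,0,0],
)

```text
t: 6.65
tcp_pos: [0.4814, -0.1069, 0.0849]
tool_rot: [0.642, -0.612, -0.335, -0.318]
force: [-0.7, -1.8, 2.0]
finger_gap: 0.082
```

```bash
python3 - <<'E'
from h import *
snap('wrist','w6');snap('side','s6')
P,R,st=pose(); print(st['t'],st['finger_gap'],st['force'],st['ft_torque'],P,R.as_matrix())
E
```

```text
6.75 0.08166089782489803 [-0.7402 -2.8851  1.4736] [-0.3918  0.1209 -0.0493] [ 0.4814 -0.1069  0.0849] [[ 0.0276 -0.9988 -0.0405]
 [-0.5733 -0.049   0.8179]
 [-0.8189  0.0007 -0.574 ]]
```

View pics/w6.png

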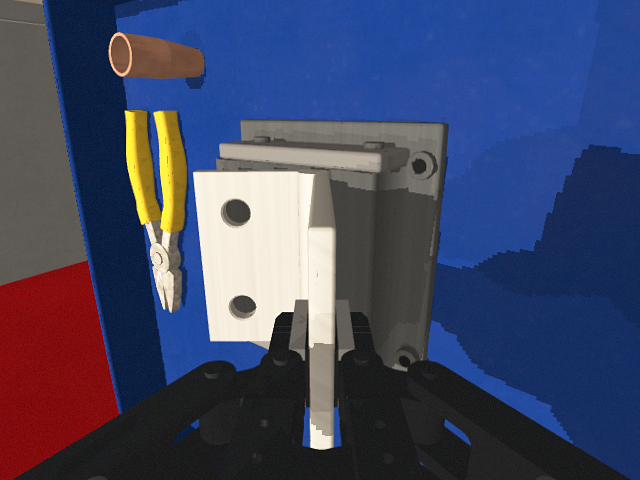

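The bracket moves with the gripper and keeps its attitude. I'll keep drawing along the flange.

move_arm(
  deltas=[0,-6,0,0,0,0,0,0,-8,0,0,0,0,0,0,-10,0,0,0,0,0,0,-12,0,0,0,0,0,0,-12,0,0,0,0,0,0,-12,0,0,0,0,0,0,-12,0,0,0,0,0,0,-12,0,0,0,0,0,0,-10,0,0,0,0,0,0,0,0,0,0,0,0],
)

```text
t: 7.75
tcp_pos: [0.4798, -0.0519, 0.1632]
tool_rot: [0.643, -0.611, -0.334, -0.319]
force: [0.3, -0.6, -3.1]
finger_gap: 0.085
```

```bash
python3 - <<'E'
from h import *
snap('wrist','w7');snap('side','s7')
P,R,st=pose(); print(st['t'],st['finger_gap'],st['force'],st['ft_torque'],P)
s=load('w7'); C=cloud(s);T=R.inv().apply((C-P).reshape(-1,3)).reshape(480,640,3)*1000
# long inner face / short flange in tool frame
m=(T[...,0]>40)&(T[...,0]<90)&(abs(T[...,1])<50)&(T[...,2]<-20)&(T[...,2]>-75)
q=T[m]; q=q[abs(q[:,0]-np.median(q[:,0]))<5]; c=q.mean(0); n=np.linalg.svd(q-c,full_matrices=False)[2][2]; print('short plane in tool',c,n*np.sign(n[0]),len(q))
E
```

```text
7.85 0.08649073824615282 [ 0.3404 -0.2785 -3.5385] [ 0.6964  0.0287 -0.0146] [ 0.4791 -0.0526  0.1621]
short plane in tool [ 62.9052   5.1741 -44.2328] [ 1.     -0.0045  0.0015] 13269
```

View pics/w7.png

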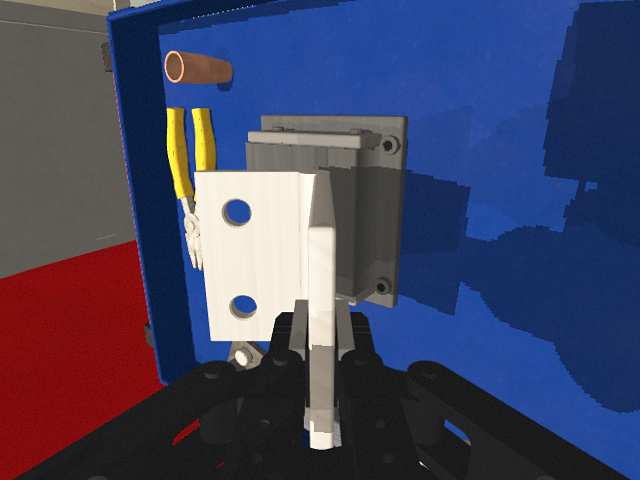

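View pics/s7.png

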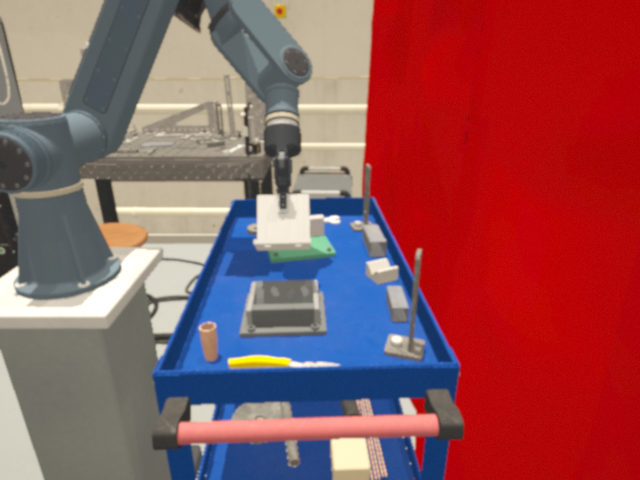

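The bracket is clear of the die and square in the tool, with the short-flange normal within 0.3°. The force shows about 3.5 N hanging. Next I'll swing it upright and carry it to hover over the plate.

```bash
cat > fr.py <<'E'
from h import *
a=np.radians(13.25); fx=np.array([np.sin(a),-np.cos(a),0]); fy=np.array([np.cos(a),np.sin(a),0])
foot=np.array([.4849,.1825,.012]); RF=frame([0,0,-1],-fx)
E
python3 - <<'E'
from fr import *
P,R,_=pose()
rows([(P+[0,.02,.035],R,3),(foot+fx*.012+[0,0,.0715+.075],RF,12)],0)
E
```

```text
0, -13.4, -0.3, -1.2, 0, 0, 0, 0, -13.4, -0.4, -1.3, 0, 0, 0, 0, -13.3, -0.3, -1.2, 0, 0, 0, 0, -7.1, -1.6, 15.7, -0.8, -2.9, -0.3, 0, -6.2, -1.8, 16, -0.9, -2.9, -0.2, 0, -5.4, -2, 16.2, -0.8, -2.9, -0.3, 0, -4.6, -2.4, 16.5, -0.9, -2.9, -0.2, 0, -3.7, -2.6, 16.7, -0.8, -2.9, -0.3, 0, -2.9, -2.8, 16.8, -0.8, -2.9, -0.3, 0, -2, -3.2, 16.8, -0.9, -3, -0.2

0, -1.1, -3.3, 16.9, -0.8, -2.9, -0.3, 0, -0.2, -3.7, 16.9, -0.9, -2.9, -0.3, 0, 0.6, -3.8, 16.8, -0.8, -2.9, -0.2, 0, 1.5, -4.2, 16.7, -0.8, -2.9, -0.3, 0, 2.4, -4.3, 16.6, -0.9, -2.9, -0.2

end [0.4877 0.1708 0.1585] 15
```

move_arm(
  deltas=[0,-13.5,0,-1,0,0,0,0,-13.5,0,-1,0,0,0,0,-13.5,0,-1,0,0,0,0,-7,-1.5,15.5,-0.8,-2.9,-0.3,0,-6,-2,16,-0.9,-2.9,-0.2,0,-5.5,-2,16,-0.8,-2.9,-0.3,0,-4.5,-2.5,16.5,-0.9,-2.9,-0.2,0,-3.5,-2.5,16.5,-0.8,-2.9,-0.3,0,-3,-3,17,-0.8,-2.9,-0.3,0,-2,-3,17,-0.9,-3,-0.2],
)

```text
t: 8.85
tcp_pos: [0.4829, 0.0873, 0.1749]
tool_rot: [0.598, -0.517, -0.47, -0.393]
force: [-0.5, -1.0, -4.2]
finger_gap: 0.081
```

move_arm(
  deltas=[0,-1,-3.5,17,-0.8,-2.9,-0.3,0,0,-3.5,17,-0.9,-2.9,-0.3,0,0.5,-4,17,-0.8,-2.9,-0.2,0,1.5,-4,16.5,-0.8,-2.9,-0.3,0,2.5,-4.5,12,-0.9,-2.9,-0.2,0,0,0,0,0,0,0,0,0,0,0,0,0,0],
)

```text
t: 9.55
tcp_pos: [0.4876, 0.1665, 0.1583]
tool_rot: [-0.555, 0.44, 0.555, 0.438]
force: [-0.1, 1.3, -3.1]
finger_gap: 0.083
```

```bash
python3 - <<'E'
from fr import *
s=snap('wrist','w8');snap('side','s8')
P,R,st=pose(); print(st['t'],st['finger_gap'],st['force'],st['ft_torque'],P)
d=P-foot; print('fence frame',d@fx,d@fy,d[2]); print('rot left',(R.inv()*RF).as_rotvec(degrees=True))
C=cloud(s);T=R.inv().apply((C-P).reshape(-1,3)).reshape(480,640,3)*1000
m=(T[...,0]>50)&(T[...,0]<75)&(abs(T[...,1])<55)&(T[...,2]<-20)&(T[...,2]>-75)
q=T[m]; c=q.mean(0); n=np.linalg.svd(q-c,full_matrices=False)[2][2]; print('short plane in tool',c,n*np.sign(n[0]),len(q),'y ext',np.percentile(q[:,1],[.5,99.5]))
F=(C-foot)@np.stack([fx,fy,[0,0,1]],1)
mi=(F[...,2]>.01)&(F[...,2]<.045)&(abs(F[...,1])<.07)&(abs(F[...,0])<.006)
print('fence face x, slope',np.median(F[mi][:,0]),mi.sum())
mt=(abs(F[...,2]-.05)<.004)&(F[...,0]<0.004)&(F[...,0]>-.03)&(abs(F[...,1])<.09); q=F[mt]; print('fence top',mt.sum(),np.percentile(q,[1,99],axis=0),np.median(q[:,2]))
E
```

```text
9.65 0.08118355397966824 [-0.5988  0.3023 -3.5853] [-0.0005 -0.0038 -0.023 ] [0.4876 0.1665 0.1582]
fence frame 0.01618277301424591 -0.0010459826312077538 0.1462155767055826
rot left [ 0.0319 -0.0591 -0.1007]
short plane in tool [ 63.3215   6.1221 -44.2459] [ 1.     -0.0049  0.0011] 13489 y ext [-48.7779  50.6984]
fence face x, slope -0.0003021242312105965 590
fence top 6941 [[-0.022  -0.0725  0.0481]
 [-0.0004  0.0655  0.052 ]] 0.0504436365596147
```

View pics/w8.png

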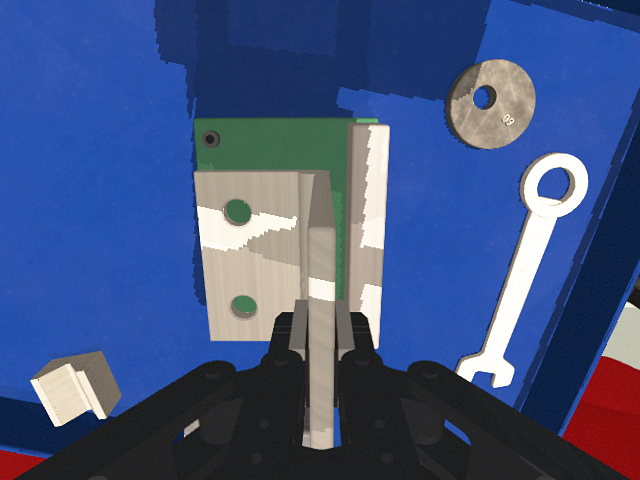

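View pics/s8.png

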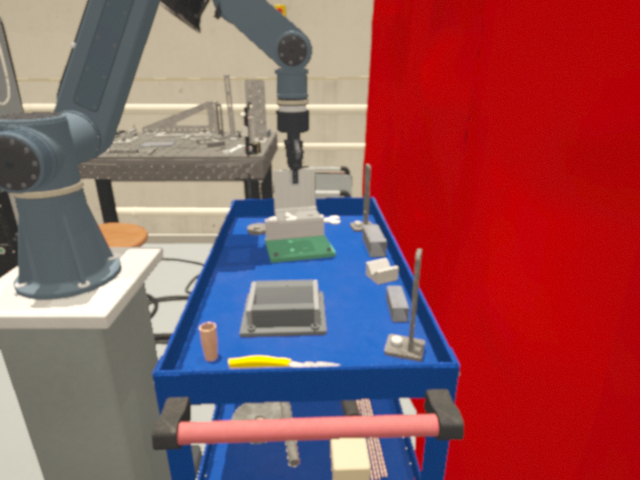

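The bracket is upright over the plate. By estimate its underside is 75 mm above the plate and its outer face about 13 mm from the fence. I'll lower it, then close in gently.

move_arm(
  deltas=[0,10,0,0,0,0,0,0,12,0,0,0,0,0,0,12,0,0,0,0,0,0,12,0,0,0,0,0,0,12,0,0,0,0,0,0,8,0,0,0,0,0,0,4,0,0,0,0,0,0,0,0,0,0,0,0],
)

```text
t: 10.45
tcp_pos: [0.4875, 0.1667, 0.0871]
tool_rot: [-0.554, 0.44, 0.555, 0.438]
force: [-0.3, 0.1, -3.2]
finger_gap: 0.088
```

move_arm(
  deltas=[0,1,0,0,0,0,0,0,1,0,0,0,0,0,0,0,0,0,0,0,0],
)

```text
t: 10.75
tcp_pos: [0.488, 0.1667, 0.0862]
tool_rot: [-0.554, 0.439, 0.554, 0.439]
force: [0.8, 0.2, -3.7]
finger_gap: 0.084
```

```bash
python3 - <<'E'
from fr import *
s=snap('side','s9')
P,R,st=pose(); print(st['t'],st['force'],st['ft_torque'],P)
d=P-foot; print('fence frame',d@fx,d@fy,d[2]); print('rot left',(R.inv()*RF).as_rotvec(degrees=True))
cv2.imwrite('pics/s9c.png',cv2.resize(s['image'][150:280,220:380,::-1],None,fx=4.5,fy=4.5,interpolation=cv2.INTER_CUBIC))
E
```

```text
10.8 [ 0.0569  0.3404 -3.71  ] [ 0.0656 -0.0122 -0.0163] [0.488  0.1667 0.0862]
fence frame 0.016043256469587125 -0.0006262692011931037 0.07421616586744946
rot left [ 0.0048 -0.0068 -0.0338]
```

View pics/s9c.png

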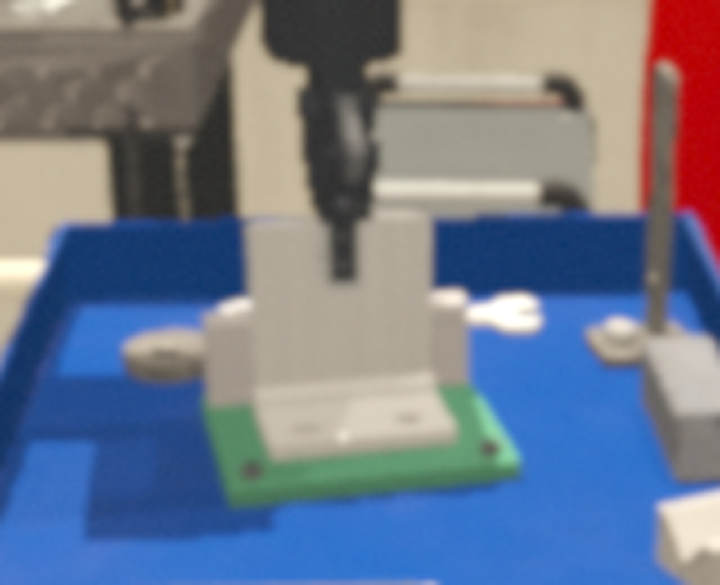

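The bracket is centred in front of the fence and just above the plate. I'll slide it left towards the fence.

move_arm(
  deltas=[0,0,0,3,0,0,0,0,0,0,3,0,0,0,0,0,0,2,0,0,0,0,0,0,1,0,0,0,0,0,0,1,0,0,0,0,0,0,0,0,0,0],
)

```text
t: 11.4
tcp_pos: [0.4854, 0.1766, 0.0858]
tool_rot: [-0.554, 0.439, 0.555, 0.439]
force: [0.3, 0.0, -4.0]
finger_gap: 0.083
```

move_arm(
  deltas=[0,0,0,0.5,0,0,0,0,0,0,0.5,0,0,0,0,0,0,0,0,0,0],
)

```text
t: 11.7
tcp_pos: [0.4853, 0.1774, 0.0858]
tool_rot: [-0.554, 0.439, 0.555, 0.439]
force: [-0.4, 0.2, -3.6]
finger_gap: 0.083
```

move_arm(
  deltas=[0,0,0,0.5,0,0,0,0,0,0,0.5,0,0,0,0,0,0,0,0,0,0],
)

```text
t: 12.0
tcp_pos: [0.485, 0.1784, 0.0859]
tool_rot: [-0.554, 0.439, 0.555, 0.439]
force: [0.2, -0.2, -4.2]
finger_gap: 0.085
```

move_arm(
  deltas=[0,0,0,0.5,0,0,0,0,0,0,0,0,0,0,0,0,0,0,0,0,0],
)

```text
t: 12.3
tcp_pos: [0.4849, 0.1789, 0.0859]
tool_rot: [-0.554, 0.439, 0.555, 0.439]
force: [-0.3, -0.7, -3.4]
finger_gap: 0.086
```

move_arm(
  deltas=[0,0,0,0.5,0,0,0,0,0,0,0,0,0,0,0,0,0,0,0,0,0],
)

```text
t: 12.6
tcp_pos: [0.4848, 0.1794, 0.0858]
tool_rot: [-0.554, 0.439, 0.555, 0.439]
force: [-0.2, 0.2, -3.1]
finger_gap: 0.085
```

move_arm(
  deltas=[0,0,0,0.5,0,0,0,0,0,0,0,0,0,0,0,0,0,0,0,0,0],
)

```text
t: 12.9
tcp_pos: [0.4847, 0.1798, 0.0859]
tool_rot: [-0.554, 0.439, 0.555, 0.439]
force: [0.1, -0.1, -4.3]
finger_gap: 0.086
```

move_arm(
  deltas=[0,0,0,0.5,0,0,0,0,0,0,0,0,0,0,0,0,0,0,0,0,0],
)

```text
t: 13.2
tcp_pos: [0.4847, 0.1799, 0.0859]
tool_rot: [-0.554, 0.439, 0.555, 0.438]
force: [0.7, -3.3, -3.9]
finger_gap: 0.08
```

move_arm(
  deltas=[0,0,0,0.5,0,0,0,0,0,0,0,0,0,0,0,0,0,0,0,0,0],
)

```text
t: 13.5
tcp_pos: [0.4847, 0.1801, 0.0859]
tool_rot: [0.555, -0.439, -0.554, -0.438]
force: [0.3, -5.2, -2.4]
finger_gap: 0.085
```

```bash
python3 - <<'E'
from fr import *
s=snap('wrist','w10')
P,R,st=pose(); print(st['t'],st['force'],st['ft_torque'],P)
d=P-foot; print('fence frame',d@fx,d@fy,d[2])
C=cloud(s);T=R.inv().apply((C-P).reshape(-1,3)).reshape(480,640,3)*1000
for v in (180,200,230,260,290): print(v,[ (u,*[float(x) for x in np.round(T[v,u],1)]) for u in range(304,372,4)])
E
```

```text
13.55 [ 1.3078 -5.4487 -3.0178] [-1.0414 -0.1652 -0.0214] [0.4847 0.18   0.0859]
fence frame 0.0023351005783855553 -0.0008004989276218174 0.07386698026764278
180 [(304, 55.9, 47.2, -9.7), (308, 55.9, 47.2, -7.7), (312, 55.7, 47.2, -5.7), (316, 36.1, 50.6, -3.5), (320, 36.1, 50.6, -1.7), (324, 37.3, 50.4, 0.2), (328, 38.5, 50.2, 2.0), (332, 23.7, 52.7, 3.4), (336, 22.5, 52.9, 5.0), (340, 24.6, 52.5, 6.8), (344, 23.4, 52.7, 8.4), (348, 23.8, 52.7, 10.1), (352, 24.0, 52.6, 11.8), (356, 23.4, 52.7, 13.4), (360, 23.1, 52.8, 15.1), (364, 23.2, 52.8, 16.8), (368, 22.2, 53.0, 18.3)]
200 [(304, 56.7, 36.9, -9.9), (308, 55.4, 37.1, -7.8), (312, -4.3, 50.4, -4.3), (316, -3.3, 50.2, -2.9), (320, -4.7, 50.5, -1.5), (324, -5.4, 50.6, -0.1), (328, -4.1, 50.3, 1.3), (332, 24.6, 44.0, 3.5), (336, 22.2, 44.5, 5.1), (340, 22.8, 44.4, 6.8), (344, 23.6, 44.2, 8.6), (348, 23.8, 44.1, 10.3), (352, 23.2, 44.3, 11.9), (356, 23.0, 44.3, 13.6), (360, 23.9, 44.1, 15.4), (364, 23.0, 44.3, 17.0), (368, 24.2, 44.0, 18.8)]
230 [(304, 56.2, 21.1, -10.1), (308, -37.9, 49.5, -4.7), (312, -37.3, 49.3, -3.6), (316, -143
[... 497 characters left out ...]
3), (328, -38.9, 41.0, 0.8), (332, -39.1, 41.1, 1.9), (336, 22.9, 17.2, 5.4), (340, 23.5, 16.9, 7.2), (344, 23.6, 16.9, 9.0), (348, 23.6, 16.9, 10.8), (352, 22.6, 17.3, 12.5), (356, 23.0, 17.1, 14.3), (360, 25.2, 16.3, 16.3), (364, 22.4, 17.3, 17.8), (368, 23.6, 16.9, 19.7)]
290 [(304, 56.9, -13.5, -10.7), (308, -38.0, 31.4, -4.9), (312, -38.4, 31.6, -3.7), (316, -39.4, 32.1, -2.6), (320, -38.2, 31.5, -1.4), (324, -38.8, 31.8, -0.3), (328, -38.9, 31.9, 0.8), (332, -39.3, 32.0, 2.0), (336, 22.9, 2.5, 5.6), (340, 23.8, 2.1, 7.4), (344, 24.3, 1.9, 9.3), (348, 23.2, 2.4, 11.0), (352, 24.0, 2.0, 12.9), (356, 23.9, 2.1, 14.8), (360, 22.4, 2.7, 16.4), (364, 23.5, 2.2, 18.4), (368, 23.4, 2.3, 20.2)]
```

View pics/w10.png

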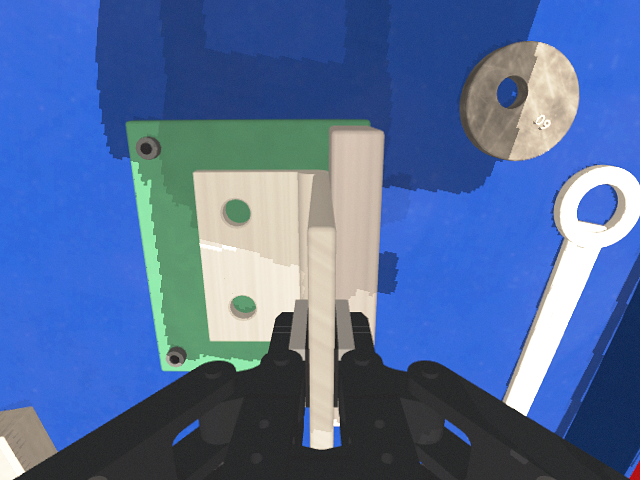

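Contact with the fence shows about 5 N lateral force, and the fence and flange are parallel. I'll ease off slightly, then lower in small steps to touch the plate.

move_arm(
  deltas=[0,0,0,-0.4,0,0,0,0,0.8,0,0,0,0,0,0,0.7,0,0,0,0,0,0,0,0,0,0,0,0],
)

```text
t: 13.95
tcp_pos: [0.485, 0.1801, 0.0846]
tool_rot: [0.555, -0.439, -0.554, -0.439]
force: [0.2, -5.4, -2.0]
finger_gap: 0.085
```

move_arm(
  deltas=[0,0.5,0,0,0,0,0,0,0,0,0,0,0,0,0,0,0,0,0,0,0],
)

```text
t: 14.25
tcp_pos: [0.485, 0.1801, 0.0841]
tool_rot: [0.555, -0.439, -0.554, -0.439]
force: [0.5, -5.0, -2.1]
finger_gap: 0.085
```

move_arm(
  deltas=[0,0.5,0,0,0,0,0,0,0,0,0,0,0,0,0,0,0,0,0,0,0],
)

```text
t: 14.55
tcp_pos: [0.4851, 0.1801, 0.0838]
tool_rot: [0.555, -0.439, -0.554, -0.439]
force: [1.4, -4.5, 0.9]
finger_gap: 0.08
```

move_arm(
  deltas=[0,0.4,0,0,0,0,0,0,0,0,0,0,0,0,0,0,0,0,0,0,0],
)

```text
t: 14.85
tcp_pos: [0.4851, 0.1801, 0.0838]
tool_rot: [0.555, -0.439, -0.554, -0.439]
force: [1.2, -5.3, 2.8]
finger_gap: 0.082
```

move_arm(
  deltas=[0,0.4,0,0,0,0,0,0,0,0,0,0,0,0,0,0,0,0,0,0,0],
)

```text
t: 15.15
tcp_pos: [0.4851, 0.1801, 0.0838]
tool_rot: [0.555, -0.439, -0.554, -0.439]
force: [-1.4, -5.4, 6.4]
finger_gap: 0.085
```

```bash
python3 - <<'E'
from fr import *
s=snap('side','s11'); P,R,st=pose(); print(st['t'],st['force'],st['ft_torque'],P); d=P-foot; print('fence frame',d@fx,d@fy,d[2]); print((R.inv()*RF).as_rotvec(degrees=True))
cv2.imwrite('pics/s11c.png',cv2.resize(s['image'][150:280,220:380,::-1],None,fx=4.5,fy=4.5,interpolation=cv2.INTER_CUBIC))
E
```

```text
15.2 [-1.1006 -5.6411  6.4557] [-1.105   0.0852 -0.0128] [0.4851 0.1801 0.0838]
fence frame 0.002403590628176217 -0.000348213001500028 0.07177894628558434
[ 0.0277 -0.053   0.0059]
```

View pics/s11c.png

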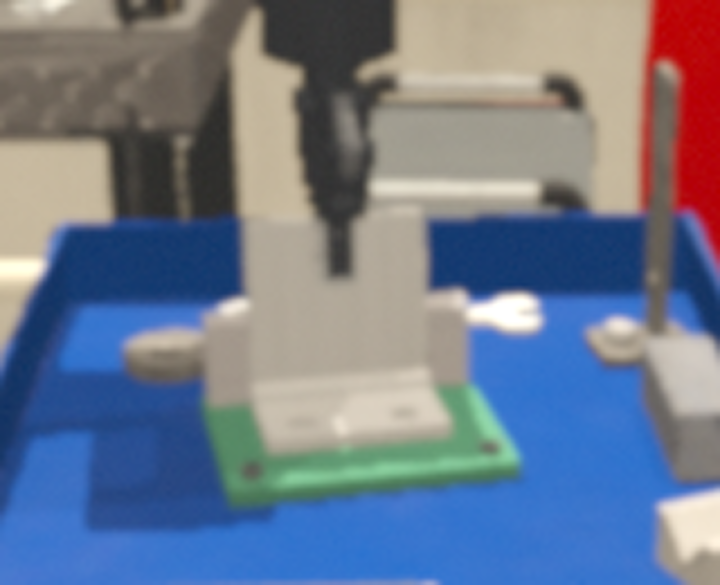

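Seated: the vertical force went from -3.5 to +6.5 N and there is 5.6 N against the fence. I'll release in stages.

move_arm(
  deltas=[0,0,0,0,0,0,0,0,0,0,0,0,0,0,9,0,0,0,0,0,0,11,0,0,0,0,0,0,14,0,0,0,0,0,0,18,0,0,0,0,0,0,22,0,0,0,0,0,0,22,0,0,0,0,0,0],
  force=20,
)

```text
t: 16.0
tcp_pos: [0.4844, 0.1806, 0.0824]
tool_rot: [-0.554, 0.439, 0.555, 0.439]
force: [-0.2, -0.3, 0.5]
finger_gap: 0.259
```

```bash
cat > chk.py <<'E'
from fr import *
import sys
s=snap('wrist',sys.argv[1]); P,R,st=pose(); print(st['t'],st['force'],st['finger_gap'],P)
C=cloud(s); F=(C-foot)@np.stack([fx,fy,[0,0,1]],1)*1000
def fit(m,n):
    q=F[m]; 
    if len(q)<50: print(n,'few',len(q));return
    c=q.mean(0); v=np.linalg.svd(q-c,full_matrices=False)[2][2]; v*=np.sign(v[np.argmax(abs(v))]); print(n,len(q),c,v,'ext',np.percentile(q,[.5,99.5],axis=0).round(1).tolist())
near=(abs(F[...,1])<60)
fit(near&(abs(F[...,2]-8.5)<4)&(F[...,0]>16)&(F[...,0]<75),'short top')
fit(near&(abs(F[...,2]-110.5)<4)&(F[...,0]>-15)&(F[...,0]<15)&(abs(F[...,1])<52),'free edge')
fit((abs(F[...,2]-50.5)<3)&(F[...,0]>-30)&(F[...,0]<6)&(abs(F[...,1])<90),'fence top')
fit(near&(F[...,2]>20)&(F[...,2]<100)&(F[...,0]>2)&(F[...,0]<12),'long inner')
E
python3 chk.py w12
```

```text
16.05 [0.0575 0.1102 1.0874] 0.2564885598269317 [0.4845 0.1806 0.0825]
short top 14375 [44.2192 -9.0499  8.5271] [ 0.0009 -0.0021  1.    ] ext [[16.3, -51.0, 5.4], [70.1, 48.5, 10.1]]
free edge 6860 [  2.9936 -15.8718 110.1876] [-0.0145  0.0012  0.9999] ext [[-13.8, -51.0, 106.8], [14.8, 24.2, 113.6]]
fence top 11479 [-10.3749 -19.4844  50.4723] [-0.0024 -0.0021  1.    ] ext [[-22.1, -73.3, 48.4], [-0.4, 73.5, 52.1]]
long inner 687 [  4.9213 -50.8184  69.4543] [-0.0697  0.9976  0.0003] ext [[2.0, -51.2, 20.7], [8.0, -49.5, 99.9]]
```

View pics/w12.png

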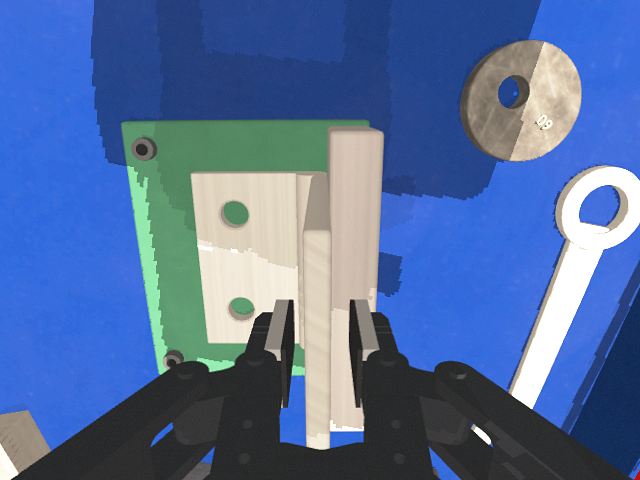

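Released. The flange sits next to the fence and the bracket is upright. I'll retract straight up and inspect.

move_arm(
  deltas=[22,-5,0,0,0,0,0,22,-8,0,0,0,0,0,22,-15,0,0,0,0,0,22,-20,0,0,0,0,0,22,-25,0,0,0,0,0,22,-25,0,0,0,0,0,22,-25,10,0,0,0,0,22,-25,20,0,0,0,0,22,0,0,0,0,0,0,22,0,0,0,0,0,0],
)

```text
t: 17.05
tcp_pos: [0.4558, 0.1737, 0.2315]
tool_rot: [0.555, -0.439, -0.554, -0.439]
force: [0.0, 0.1, -0.1]
finger_gap: 0.254
```

```bash
python3 chk.py w13; python3 - <<'E'
from h import *
s=snap('side','s13'); cv2.imwrite('pics/s13c.png',cv2.resize(s['image'][150:280,220:380,::-1],None,fx=4.5,fy=4.5,interpolation=cv2.INTER_CUBIC)); snap('top','t13')
E
```

```text
17.1 [0.8345 0.3776 0.3878] 0.25784207549753213 [0.4558 0.1736 0.2307]
short top 5714 [42.7579 -2.9692  8.5416] [ 0.0006 -0.0004  1.    ] ext [[16.2, -50.9, 5.8], [70.0, 48.9, 10.4]]
free edge 1519 [  4.1762  -4.7806 110.4287] [ 0.0343 -0.003   0.9994] ext [[0.6, -50.8, 108.2], [8.0, 47.6, 112.1]]
fence top 4470 [-11.0666  -5.7671  50.4566] [-0.0006 -0.0023  1.    ] ext [[-22.1, -73.9, 48.3], [-0.6, 74.1, 52.3]]
long inner 159 [  5.0867 -50.7481  65.1546] [-0.086   0.9963 -0.0003] ext [[2.5, -51.1, 22.5], [8.0, -49.5, 99.5]]
```

View pics/w13.png

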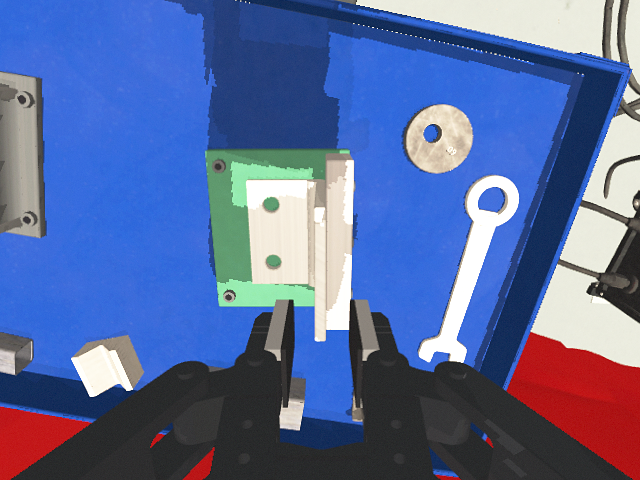

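View pics/s13c.png

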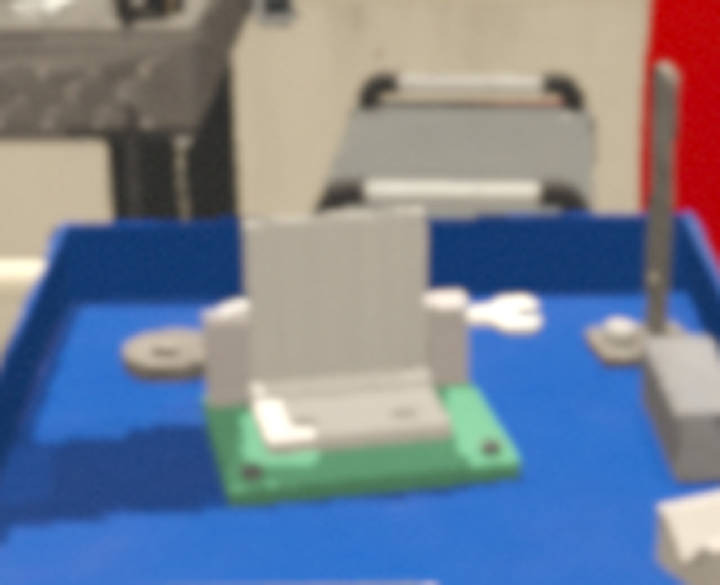

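```bash
python3 - <<'E'
from fr import *
im=load('w12')['image'][:,:,::-1]; a=cv2.resize(im[160:310,285:395],None,fx=3.6,fy=3.6,interpolation=cv2.INTER_CUBIC)
im=load('w13')['image'][:,:,::-1]; b=cv2.resize(im[150:345,240:360],None,fx=2.77,fy=2.77,interpolation=cv2.INTER_CUBIC)
cv2.imwrite('pics/c13.png',np.hstack([a,b[:540]]))
M=np.stack([fx,fy,[0,0,1]],1)
for t in('w12','w13'):
    s=load(t); C=cloud(s); F=(C-foot)@M*1000
    for y0 in range(-45,50,15):
        m=abs(F[...,1]-y0)<4
        e=m&(abs(F[...,2]-110.5)<3)&(abs(F[...,0]-4)<8); fe=m&(abs(F[...,2]-50.5)<2.5)&(F[...,0]>-15)&(F[...,0]<4); sh=m&(abs(F[...,2]-8.5)<3)&(F[...,0]>40)&(F[...,0]<80)
        print(t,y0,[ (int(k.sum()), np.percentile(F[k][:,0],[2,98]).round(1)) for k in (e,sh) if k.sum()>20], 'fence max',F[fe][:,0].max().round(1) if fe.sum()>5 else None)
    lo=(abs(F[...,1])<52)&(F[...,1]<-48)&(F[...,2]>12)&(F[...,2]<45)&(F[...,0]>-5)&(F[...,0]<12)
    print(lo.sum(), np.percentile(F[lo][:,0],[1,5,50,95,99]) if lo.sum() else '')
E
```

```text
w12 -45 [(799, array([0.1, 7.8])), (902, array([40.6, 69.7]))] fence max -0.4
w12 -30 [(670, array([0.3, 7.8])), (452, array([40.4, 69.9]))] fence max -1.3
w12 -15 [(605, array([0.2, 7.9])), (788, array([40.6, 69.6]))] fence max -1.8
w12 0 [(556, array([0.1, 8. ])), (741, array([40.7, 69.5]))] fence max -1.5
w12 15 [(466, array([0.1, 7.9])), (682, array([40.5, 69.7]))] fence max -1.6
w12 30 [(407, array([40.5, 70.1]))] fence max -1.7
w12 45 [(499, array([45.8, 69.9]))] fence max -1.8
272 [-0.3099  0.1761  4.8911 11.3428 11.861 ]
w13 -45 [(144, array([0.7, 7.9])), (289, array([40.6, 69.4]))] fence max -0.6
w13 -30 [(139, array([0.7, 8. ])), (160, array([40.5, 69.6]))] fence max -0.6
w13 -15 [(119, array([0.6, 7.4])), (281, array([40.3, 69.3]))] fence max -0.7
w13 0 [(114, array([0.6, 7.5])), (262, array([40.7, 69.4]))] fence max -0.7
w13 15 [(113, array([0.6, 7.6])), (258, array([40.2, 69.3]))] fence max -0.7
w13 30 [(110, array([0.6, 7.7])), (158, array([40.6, 69.9]))] fence max -0.7
w13 45 [(96, array([0.6, 7.8])), (241, array([40.3, 70. ]))] fence max -0.8
82 [ 0.1134  0.8292  5.0785 10.4019 11.2501]
```

View pics/c13.png

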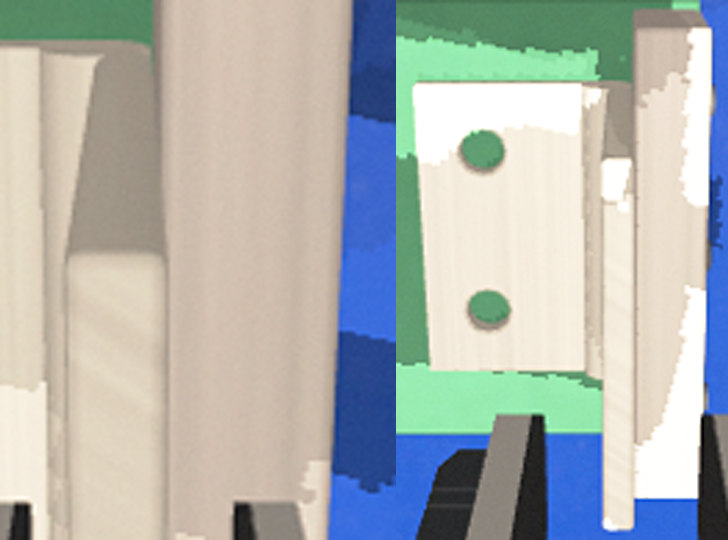

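The bracket is parallel to the fence, within about 0.5 mm of it by measurement, and upright. Its ends lie at -51 and +49 mm, inside the ±75 mm fence. A last look confirms whether the bystanders stayed put.

```bash
python3 - <<'E'
from h import *
a=load('top0')['image'].astype(int); s=snap('top','t14'); b=s['image'].astype(int)
d=(abs(a-b).max(-1)>60).astype(np.uint8); d=cv2.morphologyEx(d,cv2.MORPH_OPEN,np.ones((3,3)))
n,l,st,c=cv2.connectedComponentsWithStats(d)
print([x.tolist() for x in st[1:] if x[4]>12])
E
```

```text
[[153, 191, 91, 140, 7960], [157, 200, 6, 43, 191], [353, 229, 51, 45, 1830], [237, 230, 36, 44, 949], [250, 276, 26, 8, 136], [145, 278, 5, 15, 47], [246, 279, 50, 44, 1505], [159, 293, 4, 4, 14], [168, 304, 5, 8, 30], [105, 308, 186, 172, 12729], [217, 329, 4, 5, 19], [0, 332, 20, 9, 116], [0, 358, 41, 47, 1025], [35, 361, 23, 15, 192], [18, 397, 7, 7, 37], [319, 396, 44, 23, 612], [0, 400, 95, 80, 4192], [94, 400, 11, 26, 116], [358, 424, 16, 56, 462], [71, 430, 108, 50, 1380], [198, 433, 3, 7, 21], [281, 435, 6, 7, 29], [346, 439, 17, 14, 78]]
```

View pics/t14.png

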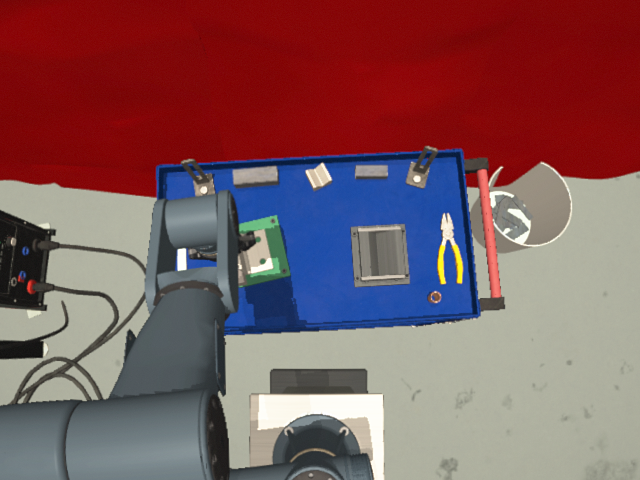

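The die is empty, and every bystander this view can see is where it was. The spanner and disc, hidden here by the arm, looked undisturbed in the wrist view. Handing in.

```bash
python3 -c "
from station import job
print(job.sign_off())"
```

```text
the job is handed in; nothing more can be done
None
```

The bracket is out of the die and standing upright on the green plate, with its long flange against the fence. I handed the job in at about 17 s.

**What I did:** I gripped the long flange square and drew it about 104 mm along its own 35° lean without turning it. Then I set it upright and carried it to the plate. I slid it to the fence until it pushed back with about 5 N, lowered it until it rested on the plate, released in stages and retracted about 150 mm straight up.

**What the last checks showed:**
- **Upright:** the short flange is level within about 0.1°, and the free edge is 110.4 mm above the plate (110 expected).
- **Position along the fence:** its ends are at -51 and +49 mm, well inside the fence's ±75 mm.
- **Flush to the fence:** the faces are parallel. Contact was felt just before release. Afterwards the depth images read a gap of roughly 0.5 to 1.3 mm, which is about their resolution, so I could not confirm zero gap and did not nudge it again.
- **Other things on the cart:** those the top view could see had not moved. The arm hid the spanner and stop disc there, and I judged them only by eye in the wrist view, where they looked undisturbed.

The wrist camera read about 1.5 mm off sideways compared with the gripper pads. I corrected for that before gripping, and felt for the fence by contact when placing.

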